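# Make up the sieving kit and the grinding kit

## Robot

A 7-joint arm with a two-finger parallel gripper is mounted at the origin on the work surface. World frame = base frame: x ahead of the robot, y to its left, z up, the work surface at z = 0. Lengths are in mm, angles in rad, forces in N, time in s.
With the tool pointing down it reaches from about 425 to 1025 mm from the base axis. Payload 3.6 kg.
Tool frame: the origin (TCP) lies at the very end of the fingers, on their centre line; the grasp point (between the pads) lies 19 mm behind it; y points along the fingers, x is the direction in which the jaws open and shut, and the axes are right-handed (so a half turn about y gives the same grasp; the last joint's range is limited). The gripper opens to 85 mm and grips with 20 to 120 N. Pads are 22 mm wide; open, the fingers measure 114 mm over their backs; the gripper's body (76 mm by 85 mm) begins 54 mm behind the grasp point. The pads swing forward as they close: fully open they stand 13 mm farther back than shut.
Start: joints at [1.133, 0.591, 0.048, 1.609, -0.033, 0.943, -0.034], TCP at [244.375, -682.576, 231.302] pointing down, gripper open.
Joint ranges: [-2.69, 2.69], [-0.47, 2.24], [-1.27, 1.36], [0.19, 2.51], [-1.53, 4.68], [0.08, 2.07], [-3.09, 3.09]. Speed limits (rad/s): [2.57, 2.57, 3.14, 3.14, 3.14, 3.14, 3.14].

## Interface

Orientations are given as a rotation vector (axis times angle).
In Python, from cell import arm gives the robot as it stands.
- The arm moves only by the shell command python3 -m pendant 'ROWS' [OPENING]. ROWS is JSON, a list of rows, each a list of 4 numbers: the shift along the tool's x, y, z normalised to -1 to 1, where 1 is 0.2 m, then the turn about the tool's y normalised to -1 to 1, where 1 is 90 degrees. In form: [[tx, ty, tz, spin], ...]. A call has exactly 8 rows; each row is the pose to reach, as a shift and turn from the pose commanded when the call began, along the tool's axes at that moment; what a row does not reach only later rows make up. A row lasts 1/10 s, in which the tool goes at most 50 mm and 8.59 degrees, less where a joint would pass 70% of its speed; a pose out of reach is approached as far as the arm can. A call with a number of a shift or a turn outside -1 to 1 is refused whole. A call with a gripper value outside its range is refused whole. OPENING is the opening, from 0 (shut) to 1 (fully open), set as the call begins (- or left out, the last holds). The fingers move at their own pace and stop on an object; the grip force is fixed at half the most. Time passes only in rows, so rows that repeat a pose let the fingers close, or fill a call up. It gives the time, the measured TCP pose, the force and the opening at its end, in the units of the state.
- arm.get_state(): the state, without advancing time (a new reading comes with each control period).
- arm.camera(name): name is "scene" or "top"; returns a dict with "image" (420x560x3 uint8, red, green, blue), "intrinsics" (3x3 intrinsics, pixels), "R" (3x3) and "t" (3): a world point X has camera coordinates R X + t. Camera axes: x right, y down, z forward; pixel columns grow to the right and rows downward; lengths in mm; the calibration is good to about 2 mm. A picture is of the moment at which its call begins. There is no depth.
- arm.finish_job(): hands the job in, once; it reports no verdict.
Trained networks look in a picture, given as the dict that the camera call returned (one of the last four; its "shot" number tells which), for a name from the list of things; names that differ only in an ending like _2 or _b are one class to them, and where a whole thing is asked for, a point or a joint stands for the part that bears it (a point fixed in the world has none). Each returns a list of dicts, best first, with "p" (0 to 1); they miss things now and then, are a little off and sometimes report something else, mostly with a low value. They report only what shows in the picture. A call takes as long as a camera call.
- arm.spot_in(query, picture): "bbox" ([left, top, right, bottom] in pixels, round what is visible of it).
- arm.mark_of(query, picture): "xy" ([column, row] in pixels: a listed point, or the origin of a listed thing).
The state is a dict: "time": time; "joints": joint angles; "dq": joint speeds; "joint_efforts": joint torques, N m; "eef_pos": TCP position; "orientation": TCP orientation; "wrist_force": force on the tool from outside, world axes, zero at the start; "torque": the same for the moment, N m; "width": finger opening in mm.
Only numpy, scipy, OpenCV 4.12 (cv2) and the standard library are available. Lean on these libraries where they do the work, as an engineer would, in place of code of your own. Each camera call takes 0.05 s, during which the arm holds its last target. There are 200 camera calls.

## Task

Make up the two kits for the soil class. In the blue tray, build the sieve set on the white receiver pan standing there: the fine sieve (green rim) goes straight onto the pan and the coarse sieve (orange rim) on top of it, both fully seated, and the scoop lies flat on the tray floor beside them. In the white tray, beside the mortar, stand the sample tin upright and lay the pestle down flat, both on the tray floor; the wider steel sieve does not nest with this set, so leave it where it is.

Things in the scene. Friction and masses are not known exactly. Their poses are not given: they have to be found in the camera images.
- blue_tray: Blue tray of the sieving kit, 280 mm (its x) by 200 mm (its y), fixed. Origin: centre of its underside, on the bench, z up; floor 4 mm thick, walls 4 mm thick and 20 mm high. The receiver pan stands in its +x half (50 to 70 mm from the origin along x, within 25 mm of the middle across); the other half is free.
- white_tray: White enamelled tray of the grinding kit, fixed; sizes and origin as the blue tray. The mortar stands in its +x part (80 to 90 mm from the origin along x, within 20 mm of the middle across); the rest is free.
- pan: White receiver pan, the bottom of the sieve set: a loose round cup standing on the floor of the blue tray, 64 mm outer diameter, 30 mm high, 3 mm wall (bore 58 mm), floor 4 mm, 120 g. Origin: centre of its underside, z up.
- mortar: Loose grey octagonal agate mortar standing in the white tray, up to 86 mm across the rim corners, 40 mm high, 400 g. Origin: centre of its underside, z up. It stays in the tray.
- fine_sieve: Fine sieve: white round frame, green rim, close bronze mesh; upright on brown paper. 64 mm outer diameter (65 at rim), 34 mm high, 70 g. Origin: centre of underside, z up. Its lowest 8 mm is a spigot, 53 mm across, tapered to 45; the frame above has a 58 mm bore (mesh 12 mm up). The spigot drops into the pan's or other white sieve's bore; seated on the pan its origin is 22 mm above the pan's.
- coarse_sieve: Coarse sieve: white round frame with an orange rim and an open grid of bright wires over a dark ground, upright on the paper. Same shape, sizes and mass as the fine sieve: seated on it, its origin is 26 mm above the fine sieve's origin.
- steel_sieve: Sieve of another make: all-steel grey frame, no coloured rim, 75 mm outer diameter, 34 mm high, spigot 64 mm (too wide for the pan and the white sieves). Origin: centre of its underside. Belongs to neither kit.
- tin: Closed round aluminium sample tin standing upright on the paper, 53 mm diameter over its lid (the upper 16 mm), 50 mm below, 32 mm high, about 90 g. Origin: centre of its underside, z up.
- pestle: Dark slate-blue octagonal pestle lying on the paper, 100 mm long along its x, 25 mm across the flats at both ends, 20 mm in the waist (about 30 mm long). Origin: the middle of its length, on its axis (12.5 mm above what it lies on). About 110 g, balanced near the origin.
- scoop: Flat-bottomed scoop on the paper, 150 mm long along its x: open steel pan at +x (from x = 10 mm, 36 mm wide, 18 mm high), red handle at -x (12 mm wide, underside 5 and top 13 mm above the origin, 14 mm block at its end). Origin: middle of its length, at its underside, z up. 70 g, balanced 7 mm on the +x side of the origin; grip the handle across, from x = 0 to -55 mm.

How it is judged:
By the outcome, as a careful person would: the job done as asked, in the order asked, and still so for the second after the job is handed in, with the robot touching nothing.
It also fails if it takes over 128 s, if anything falls off the work surface, if the arm or the gripper's body presses on something with over 40 N, if the wrist force passes 120 N, or if a joint passes its speed limit or range.

## Working session

There is one attempt and no reset: what is moved stays moved. The work goes in short steps, Python scripts to look and compute and a shell command to move; the robot and the scene stay as the last step left them, time stands still between calls to the robot, and variables do not carry over. Pictures are saved under pics/ and viewed, about 12 in all and at most 16, crops included, and the job is handed in when it is done.

```bash
ls; mkdir -p pics
cat > h.py <<'E'
import numpy as np, cv2
from cell import arm
from scipy.spatial.transform import Rotation as Rn
def ray(P,xy,z):
    K,R,t=(np.array(P[k],float) for k in("intrinsics","R","t"))
    d=R.T@np.linalg.solve(K,[xy[0],xy[1],1]); c=-R.T@t
    return c+d*(z-c[2])/d[2]
def proj(P,X):
    K,R,t=(np.array(P[k],float) for k in("intrinsics","R","t"))
    p=K@(R@np.array(X,float)+t); return p[:2]/p[2]
def save(P,n): cv2.imwrite("pics/"+n,np.ascontiguousarray(P["image"][:,:,::-1]))
E
python3 - <<'E'
from h import *
s=arm.get_state()
print({k:np.round(v,3).tolist() for k,v in s.items()})
print(Rn.from_rotvec(s["orientation"]).as_matrix().round(3))
names="blue_tray white_tray pan mortar fine_sieve coarse_sieve steel_sieve tin pestle scoop".split()
for c in("scene","top"):
    P=arm.camera(c); save(P,c+"0.png"); C=-np.array(P["R"]).T@np.array(P["t"]); print(c,C.round(),P["shot"])
    for n in names:
        m=arm.mark_of(n,P)[:2]; b=arm.spot_in(n,P)[:2]
        print(n,[(np.round(q["xy"]).tolist(),round(q["p"],2),ray(P,q["xy"],0)[:2].round().tolist()) for q in m],[(np.round(q["bbox"]).tolist(),round(q["p"],2)) for q in b])
E
```

```text
pics
{'time': 0.0, 'joints': [1.133, 0.592, 0.048, 1.61, -0.033, 0.943, -0.034], 'dq': [0.001, 0.0, -0.001, 0.001, 0.002, -0.001, 0.001], 'joint_efforts': [0.0, -54.869, 1.546, -19.812, 0.009, 0.009, -0.0], 'eef_pos': [244.097, -681.782, 230.108], 'orientation': [-1.351, 0.954, -0.95], 'wrist_force': [0.545, 0.012, -0.239], 'torque': [-0.002, -0.045, -0.066], 'width': 85.411}
[[ 0.337 -0.001  0.941]
 [-0.941  0.002  0.337]
 [-0.002 -1.    -0.   ]]
scene [875. 361. 786.] 1
blue_tray [([429.0, 330.0], 0.68, [490.0, 314.0])] [([337.0, 237.0, 523.0, 420.0], 0.81)]
white_tray [([218.0, 136.0], 0.61, [511.0, -301.0])] [([145.0, 79.0, 294.0, 194.0], 0.72)]
pan [([409.0, 345.0], 0.95, [538.0, 309.0])] [([395.0, 324.0, 439.0, 364.0], 0.55)]
mortar [([268.0, 294.0], 0.63, [668.0, 82.0]), ([218.0, 138.0], 0.39, [515.0, -298.0])] [([162.0, 127.0, 205.0, 161.0], 0.61)]
fine_sieve [([272.0, 209.0], 0.84, [543.0, -63.0])] [([256.0, 183.0, 288.0, 218.0], 0.9)]
coarse_sieve [([316.0, 246.0], 0.88, [531.0, 60.0])] []
steel_sieve [([356.0, 223.0], 0.86, [432.0, 73.0])] [([339.0, 195.0, 378.0, 236.0], 0
[... 739 characters left out ...]
212.0], 0.73)]
fine_sieve [([300.0, 216.0], 0.79, [550.0, -65.0])] [([286.0, 202.0, 314.0, 231.0], 0.93), ([294.0, 257.0, 314.0, 280.0], 0.52)]
coarse_sieve [([245.0, 222.0], 0.78, [538.0, 66.0]), ([300.0, 218.0], 0.51, [547.0, -65.0])] [([230.0, 207.0, 260.0, 233.0], 0.58)]
steel_sieve [([246.0, 263.0], 0.86, [439.0, 65.0])] [([230.0, 248.0, 261.0, 284.0], 0.82)]
tin [([300.0, 267.0], 0.84, [429.0, -64.0])] [([292.0, 258.0, 311.0, 279.0], 0.79)]
pestle [([236.0, 168.0], 0.97, [668.0, 89.0])] [([218.0, 158.0, 255.0, 176.0], 0.75)]
scoop [([302.0, 268.0], 0.64, [425.0, -69.0]), ([305.0, 161.0], 0.58, [684.0, -79.0])] [([275.0, 154.0, 339.0, 178.0], 0.91), ([286.0, 202.0, 313.0, 232.0], 0.71)]
```

Run:
```python
import cv2,numpy as np
t=cv2.imread("pics/top0.png")[130:330,70:470]; cv2.imwrite("pics/t0z.png",cv2.resize(t,None,fx=2,fy=2,interpolation=cv2.INTER_CUBIC))
```

```text
(no output)
```

View pics/t0z.png

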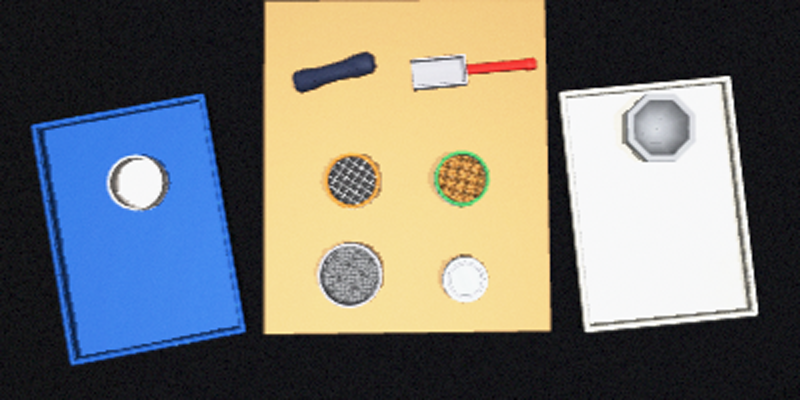

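View pics/scene0.png

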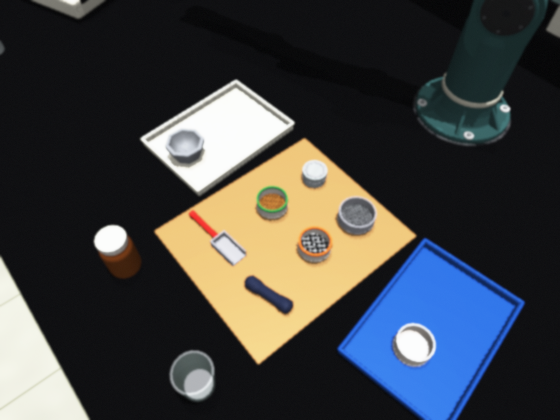

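The top view, in full-frame pixels, shows the blue tray on the left with the pan near (140,222) and the white tray on the right with the mortar near (398,193). On the paper are the pestle (236,167), scoop (305,163) with its red handle to the right, coarse sieve (245,220), green fine sieve (300,218), steel sieve (245,267) and tin (301,268). The scene view agrees, and also shows a brown jar (118,250) and a glass (195,378) on the bench. Next I'll measure positions precisely by colour.

```bash
cat >> h.py <<'E'
from scipy.optimize import least_squares
def mask(P,box,f):
    l,t,r,b=map(int,box); h=cv2.cvtColor(P["image"],cv2.COLOR_RGB2HSV).astype(int)
    m=np.zeros(h.shape[:2],bool); m[t:b,l:r]=f(h[...,0],h[...,1],h[...,2])[t:b,l:r]; return m
def pts(P,m,z): 
    r,c=np.nonzero(m); return np.array([ray(P,(x,y),z)[:2] for x,y in zip(c,r)])   # pixel centres at integers
def circ(p):
    s=least_squares(lambda v:np.hypot(p[:,0]-v[0],p[:,1]-v[1])-v[2],[*p.mean(0),30],loss="soft_l1"); return s.x
def pca(p):
    c=p.mean(0); w,v=np.linalg.eigh(np.cov((p-c).T)); a=v[:,1]; q=(p-c)@v
    return c,np.degrees(np.arctan2(a[1],a[0])),np.ptp(q,axis=0)
GREEN=lambda h,s,v:(abs(h-65)<20)&(s>90)&(v>60)
ORANGE=lambda h,s,v:(h<17)&(s>150)&(v>120)
RED=lambda h,s,v:((h<6)|(h>174))&(s>150)&(v>80)
BLUE=lambda h,s,v:(abs(h-108)<12)&(s>150)&(v>60)
WHITE=lambda h,s,v:(s<60)&(v>120)
DARK=lambda h,s,v:(v<100)
E
python3 - <<'E'
from h import *
T=arm.camera("top"); S=arm.camera("scene")
print(T["intrinsics"],S["intrinsics"])
def show(n,P,box,f,z,k):
    m=mask(P,box,f); p=pts(P,m,z)
    if k=="c": print(n,len(p),circ(p).round(1), "mec",[np.round(x,1) for x in cv2.minEnclosingCircle(p.astype(np.float32))])
    else: c,a,e=pca(p); print(n,len(p),c.round(1),round(a,1),e.round(1), cv2.minAreaRect(p.astype(np.float32)))
show("fineT",T,(280,195,322,240),GREEN,33,"c"); show("fineS",S,(250,178,294,224),GREEN,33,"c")
show("coarT",T,(224,200,268,242),ORANGE,33,"c"); show("coarS",S,(294,222,338,266),ORANGE,33,"c")
show("tinT",T,(286,252,320,286),WHITE,32,"c"); show("tinS",S,(300,154,331,178),WHITE,32,"c")
show("panT",T,(118,205,160,242),WHITE,34,"c"); show("panS",S,(385,318,445,370),WHITE,34,"c")
show("pestT",T,(210,150,265,182),DARK,12.5,"l"); show("pestS",S,(238,268,300,318),DARK,12.5,"l")
show("handT",T,(300,150,345,180),RED,11,"l"); show("handS",S,(180,205,225,250),RED,11,"l")
show("spanT",T,(270,150,305,180),WHITE,9,"l");
show("mortT",T,(375,170,425,220),lambda h,s,v:(v<215)&(v>100),38,"l")
show("steelT",T,(222,244,268,286),WHITE,34,"c")
for n,P,box,f,z in (("blueT",T,(80,165,200,320),BLUE,20),("blueS",S,(330,230,530,420),BLUE,20),("whiteT",T,(340,160,460,300),WHITE,20),("whiteS",S,(135,70,300,200),WHITE,20)):
    p=pts(P,mask(P,box,f),z).astype(np.float32); print(n,cv2.minAreaRect(p))
# other bench things
for n,xy in(("jar",(118,270)),("glass",(198,395)),("jar top",(113,240))): print(n,ray(S,xy,0).round())
E
```

```text
[[507.09509984   0.         277.23526498]
 [  0.         507.09509984 210.5388576 ]
 [  0.           0.           1.        ]] [[458.91206689   0.         282.20515193]
 [  0.         458.91206689 211.8051253 ]
 [  0.           0.           1.        ]]
fineT 135 [542.3 -64.2  30.2] mec [array([542.1, -64.2]), np.float64(32.6)]
fineS 171 [541.6 -64.8  30. ] mec [array([541.7, -64.8]), np.float64(32.6)]
coarT 34 [541.1  63.9  29.1] mec [array([540.4,  63.5]), np.float64(32.4)]
coarS 211 [539.7  63.6  29.9] mec [array([540.3,  64.2]), np.float64(32.7)]
tinT 425 [424.5 -66.   19. ] mec [array([424.5, -66.3]), np.float64(27.2)]
tinS 389 [422.7 -68.6  18.9] mec [array([423.9, -66.8]), np.float64(28.5)]
panT 552 [539.7 313.4  21.7] mec [array([540.2, 313.4]), np.float64(34.4)]
panS 1238 [544.6 316.   23.5] mec [array([544.9, 315.4]), np.float64(37.1)]
pestT 344 [670.9  88.1] 105.4 [26.3 98.2] ((671.5534057617188, 85.53047180175781), (26.19838523864746, 98.20281219482422), 16.002222061157227)
pestS 633 [671.6  85.8] 105.0 [ 26.7 100.4] ((671.7495727539062, 84.97085571289062), (26.1235408782
[... 508 characters left out ...]
8 [109.9 121.5] ((606.38427734375, -301.5683898925781), (93.88199615478516, 116.68213653564453), 4.815791606903076)
steelT 690 [432.5  66.4  25.9] mec [array([431. ,  67.8]), np.float64(38.0)]
blueT ((487.8374328613281, 316.42584228515625), (286.9254455566406, 208.04307556152344), 10.172337532043457)
blueS ((486.3421325683594, 313.96392822265625), (293.2089538574219, 210.1364288330078), 10.148823738098145)
whiteT ((511.88616943359375, -296.9040832519531), (285.9181823730469, 207.49990844726562), 4.9034743309021)
whiteS ((505.3663330078125, -241.31683349609375), (292.0783996582031, 328.933349609375), 4.993248462677002)
jar [ 858. -137.    0.]
glass [866. 147.   0.]
jar top [ 834. -203.    0.]
```

```bash
cat > to.py <<'E'
import sys; from h import *
# usage: to.py X Y Z [jaw angle deg] -> shift in tool units from the present measured pose
def to(X,Y,Z,a=None):
    s=arm.get_state(); R=Rn.from_rotvec(s["orientation"]).as_matrix(); p=np.array(s["eef_pos"])
    yaw=np.degrees(np.arctan2(R[1,0],R[0,0])); d=R.T@(np.array([X,Y,Z])-p)/200
    print("t",round(s["time"],2),"pos",p.round(1),"yaw",round(yaw,2),"w",round(s["width"],1),"F",np.round(s["wrist_force"],1),"tilt",R[2].round(3),"j7",round(s["joints"][6],2))
    print("   SHIFT",d.round(4),"" if a is None else "SPIN %.4f"%(-(a-yaw)/90))
if __name__=="__main__": to(*map(float,sys.argv[1:]))
E
python3 -m pendant '[[-0.1,0,0.1,0],[-0.3,0,0.3,0],[-0.5,0,0.5,0],[-0.7,0,0.7,0],[-0.85,0,0.85,0],[-0.85,0,0.85,0],[-0.85,0,0.85,0],[-0.85,0,0.85,0]]' 1
python3 -m pendant '[[-0.15,0,0.15,0],[-0.35,0,0.35,0],[-0.5,0,0.5,0],[-0.7,0,0.7,0],[-0.85,0,0.85,0],[-0.85,0,0.85,0],[-0.85,0,0.85,0],[-0.85,0,0.85,0]]'
python3 -m pendant '[[-0.15,0,0.15,-0.09],[-0.3,0,0.3,-0.18],[-0.45,0,0.45,-0.28],[-0.6,0,0.6,-0.37],[-0.7,0,0.72,-0.46],[-0.7,0,0.74,-0.55],[-0.7,0,0.74,-0.65],[-0.7,0,0.74,-0.74]]'
python3 to.py 542 -64.5 100 0
```

```text
time: 3.0
eef_pos: [346.6, -466.8, 231.7]
orientation: [-1.354, 0.952, -0.954]
wrist_force: [-0.4, -0.2, -0.2]
width: 85.1
time: 3.8
eef_pos: [449.1, -250.9, 231.3]
orientation: [-1.352, 0.955, -0.956]
wrist_force: [-0.2, -0.3, 0.0]
width: 85.5
time: 4.6
eef_pos: [542.2, -69.3, 231.0]
orientation: [-1.571, 0.05, -0.049]
wrist_force: [0.0, 1.1, -0.3]
width: 85.3
t 4.6 pos [542.2 -69.3 231. ] yaw -3.62 w 85.3 F [ 0.   1.1 -0.3] tilt [-0.    -1.    -0.001] j7 -0.21
   SHIFT [-0.0026  0.655   0.0245] SPIN -0.0402
```

```bash
python3 -m pendant '[[0,0.15,0.01,-0.04],[-0.002,0.35,0.0245,-0.04],[-0.002,0.55,0.0245,-0.04],[-0.002,0.75,0.0245,-0.04],[-0.002,0.9,0.0245,-0.04],[-0.002,0.9,0.0245,-0.04],[-0.002,0.9,0.0245,-0.04],[-0.002,0.9,0.0245,-0.04]]'
python3 to.py 542 -64.5 2 0
python3 - <<'E'
from h import *
S=arm.camera("scene"); save(S,"s1.png"); cv2.imwrite("pics/s1z.png",cv2.resize(S["image"][100:300,180:400,::-1],None,fx=2.5,fy=2.5))
E
```

```text
time: 5.4
eef_pos: [543.3, -62.6, 52.8]
orientation: [-1.571, 0.001, -0.005]
wrist_force: [0.1, -0.2, 0.7]
width: 85.5
t 5.4 pos [543.3 -62.6  52.8] yaw -0.22 w 85.5 F [ 0.1 -0.2  0.7] tilt [ 0.003 -1.    -0.001] j7 -0.32
   SHIFT [-0.0074  0.2538 -0.0095] SPIN -0.0025
```

View pics/s1z.png

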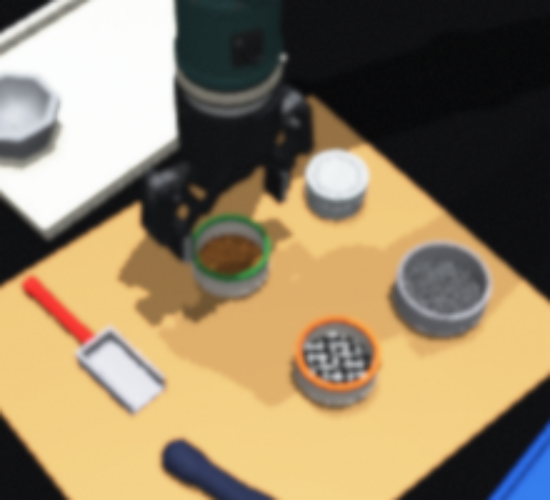

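The gripper straddles the green-rimmed sieve (crop ~(232,255)) with clear space on both sides. Lowering and gripping.

```bash
python3 -m pendant '[[-0.007,0.05,-0.009,0],[-0.007,0.1,-0.009,0],[-0.007,0.15,-0.009,0],[-0.007,0.2,-0.009,0],[-0.007,0.225,-0.009,0],[-0.007,0.25,-0.009,0],[-0.007,0.25,-0.009,0],[-0.007,0.25,-0.009,0]]'
python3 to.py 542 -64.5 2 0
python3 -m pendant '[[0,0,0,0],[0,0,0,0],[0,0,0,0],[0,0,0,0],[0,0,0,0],[0,0,0,0],[0,0,0,0],[0,0,0,0]]' 0.6
python3 to.py 542 -64.5 2 0
```

```text
time: 6.25
eef_pos: [540.6, -63.0, 1.2]
orientation: [-1.571, 0.001, -0.001]
wrist_force: [-0.1, 0.2, -0.3]
width: 85.2
t 6.25 pos [540.6 -63.    1.2] yaw -0.09 w 85.2 F [-0.1  0.2 -0.3] tilt [-0. -1. -0.] j7 -0.35
   SHIFT [ 0.0072 -0.004  -0.0077] SPIN -0.0010
time: 7.05
eef_pos: [540.9, -63.0, 2.2]
orientation: [-1.571, 0.0, -0.002]
wrist_force: [-0.2, 1.0, 5.4]
width: 63.1
t 7.05 pos [540.9 -63.    2.2] yaw -0.09 w 63.1 F [-0.2  1.   5.4] tilt [ 0.001 -1.    -0.   ] j7 -0.35
   SHIFT [ 0.0055  0.0012 -0.0073] SPIN -0.0010
```

```bash
python3 -m pendant '[[0,-0.05,0,0],[0,-0.15,0,0],[0,-0.3,0,0],[0,-0.45,0,0],[0,-0.55,0,0],[0,-0.6,0,0],[0,-0.6,0,0],[0,-0.6,0,0]]'
python3 to.py 542 -64.5 2 0
python3 - <<'E'
from h import *
S=arm.camera("scene"); print(proj(S,arm.get_state()["eef_pos"]))
cv2.imwrite("pics/s2z.png",cv2.resize(S["image"][110:270,190:370,::-1],None,fx=4,fy=3.7,interpolation=cv2.INTER_CUBIC))
m=mask(S,(150,60,380,280),GREEN); z=121+32; print(circ(pts(S,m,z)))
E
```

```text
time: 7.85
eef_pos: [539.9, -63.2, 120.9]
orientation: [-1.571, 0.002, -0.001]
wrist_force: [-0.0, 0.4, -0.4]
width: 62.7
t 7.85 pos [539.9 -63.2 120.9] yaw -0.11 w 62.7 F [-0.   0.4 -0.4] tilt [-0.001 -1.    -0.   ] j7 -0.26
   SHIFT [ 0.0109  0.5944 -0.0065] SPIN -0.0012
[272.69080294 171.28534725]
[540.77049788 -65.07123669  30.54202287]
```

View pics/s2z.png

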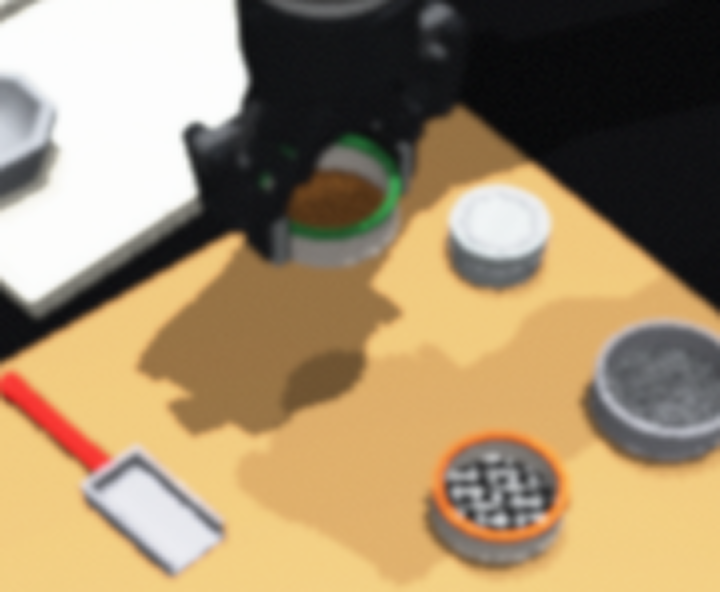

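Run:
```python
from h import *
S=arm.camera("scene")
for X in(573,580):
  for Y in(-74,-63,-52):
    print(X,Y,[(z,((proj(S,(X,Y,z))-[190,110])*[4,3.7]).round().tolist()) for z in(121,125,129,133)])
print("frame lower edge/shoulder pts z=129 & 127 (front)",[((proj(S,(540+32*np.cos(a),-65+32*np.sin(a),129))-[190,110])*[4,3.7]).round().tolist() for a in(-.3,0,.4,.8,1.2)])
m=mask(S,(150,60,380,280),GREEN)
```

```text
573 -74 [(121, [260.0, 246.0]), (125, [259.0, 241.0]), (129, [259.0, 236.0]), (133, [259.0, 230.0])]
573 -63 [(121, [274.0, 259.0]), (125, [274.0, 254.0]), (129, [274.0, 249.0]), (133, [273.0, 244.0])]
573 -52 [(121, [289.0, 273.0]), (125, [289.0, 268.0]), (129, [289.0, 263.0]), (133, [288.0, 258.0])]
580 -74 [(121, [248.0, 253.0]), (125, [247.0, 248.0]), (129, [247.0, 243.0]), (133, [246.0, 237.0])]
580 -63 [(121, [262.0, 266.0]), (125, [262.0, 261.0]), (129, [261.0, 256.0]), (133, [261.0, 251.0])]
580 -52 [(121, [277.0, 280.0]), (125, [277.0, 275.0]), (129, [276.0, 270.0]), (133, [276.0, 265.0])]
frame lower edge/shoulder pts z=129 & 127 (front) [[262.0, 233.0], [273.0, 246.0], [294.0, 259.0], [321.0, 265.0], [349.0, 262.0]]
```

Fingertips sit about 12 mm above the sieve's underside, clear of the shoulder. Moving over the pan.

```bash
python3 -m pendant '[[0,0,0.1,0],[0,0,0.25,0],[0,0,0.45,0],[0,0,0.65,0],[0,0,0.8,0],[0,0,0.92,0],[0,0,0.95,0],[0,0,0.95,0]]'
python3 -m pendant '[[0,0,0.1,0],[0,0,0.25,0],[0,0,0.45,0],[0,0,0.65,0],[0,0.05,0.8,0],[0,0.1,0.92,0],[0,0.15,0.95,0],[0,0.15,0.95,0]]'
python3 -m pendant '[[0,0.05,0,0],[0,0.1,0,0],[0,0.1,0,0],[0,0.1,0,0],[0,0.1,0,0],[0,0.1,0,0],[0,0.1,0,0],[0,0.1,0,0]]'
python3 to.py 540 317 60 0
python3 - <<'E'
from h import *
T=arm.camera("top");S=arm.camera("scene")
print("tcp proj T",proj(T,arm.get_state()["eef_pos"]))
z=arm.get_state()["eef_pos"][2]-2+33
for P,b in((T,(80,150,220,320)),(S,(330,200,520,415))):
    p=pts(P,mask(P,b,GREEN),z); print(len(p),circ(p).round(1),np.round(cv2.minEnclosingCircle(p.astype(np.float32))[0],1))
a=cv2.resize(T["image"][180:260,90:200,::-1],(400,300),interpolation=cv2.INTER_CUBIC);b=cv2.resize(S["image"][290:390,350:480,::-1],(400,300),interpolation=cv2.INTER_CUBIC)
cv2.imwrite("pics/p1.png",np.hstack([a,b]))
E
```

```text
time: 8.75
eef_pos: [540.2, 127.6, 120.4]
orientation: [-1.571, 0.001, 0.002]
wrist_force: [0.6, -0.5, -0.9]
width: 63.2
time: 9.55
eef_pos: [540.4, 314.8, 89.3]
orientation: [-1.574, 0.004, 0.001]
wrist_force: [-0.1, -0.4, -0.8]
width: 63.0
time: 10.35
eef_pos: [541.3, 317.1, 71.6]
orientation: [-1.57, 0.001, -0.002]
wrist_force: [-0.2, -0.7, -1.0]
width: 63.1
t 10.35 pos [541.3 317.1  71.6] yaw -0.09 w 63.1 F [-0.2 -0.7 -1. ] tilt [ 0. -1.  0.] j7 -0.87
   SHIFT [-0.0067  0.058  -0.0007] SPIN -0.0010
tcp proj T [132.51621974 219.67380048]
72 [542.2 316.6  30.9] [480.9 359.8]
146 [541.8 314.5  29.8] [541.6 314.4]
```

View pics/p1.png

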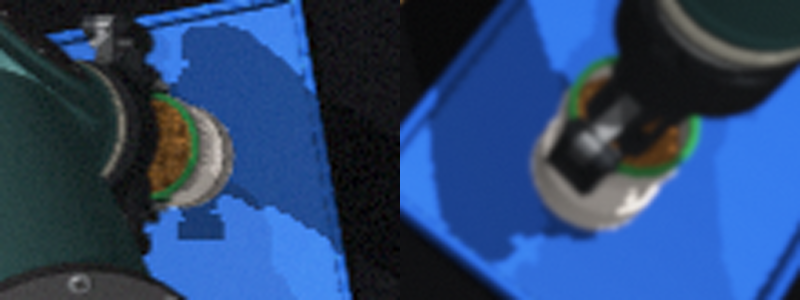

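The sieve hangs over the pan in both views. Before lowering, I'll refine the pan position with a silhouette fit on the first pictures.

```bash
cat >> h.py <<'E'
def sil(P,x,y,r,z0,z1,shape):
    a=np.linspace(0,2*np.pi,72); q=np.array([proj(P,(x+r*np.cos(t),y+r*np.sin(t),z)) for z in(z0,z1) for t in a])
    m=np.zeros(shape,np.uint8); cv2.fillConvexPoly(m,np.round(cv2.convexHull(q.astype(np.float32))*16).astype(np.int32),255,cv2.LINE_AA,4); return m/255.
def silfit(P,m,x,y,r,z0,z1):
    from scipy.optimize import minimize
    g=m.astype(float); f=lambda v:((sil(P,v[0],v[1],r,z0,z1,m.shape)-g)**2).sum()
    s=minimize(f,[x,y],method="Nelder-Mead",options=dict(initial_simplex=[[x,y],[x+4,y],[x,y+4]],xatol=.1)); return s.x.round(1),round(s.fun,1)
E
python3 - <<'E'
from h import *
for c,b in(("top",(115,200,165,246)),("scene",(380,312,450,376))):
    P=arm.camera(c); P=dict(P,image=np.ascontiguousarray(cv2.imread(f"pics/{c}0.png")[:,:,::-1]))
    m=mask(P,b,lambda h,s,v:~((abs(h-108)<14)&(s>120))); print(c,m.sum(),silfit(P,m,540,315,32,4,34))
E
```

```text
top 694 (array([541.2, 316.7]), np.float64(26.4))
scene 1476 (array([538.9, 315.2]), np.float64(13.7))
```

```bash
python3 -m pendant '[[-0.008,0.0,0.002,0],[-0.008,0.04,0.002,0],[-0.008,0.08,0.002,0],[-0.008,0.12,0.002,0],[-0.008,0.15,0.002,0],[-0.008,0.18,0.002,0],[-0.008,0.2,0.002,0],[-0.008,0.2,0.002,0]]'
python3 -m pendant '[[0,0.005,0,0],[0,0.01,0,0],[0,0.015,0,0],[0,0.018,0,0],[0,0.02,0,0],[0,0.02,0,0],[0,0.02,0,0],[0,0.02,0,0]]'
python3 to.py 540 317 28 0
```

```text
time: 11.35
eef_pos: [539.2, 317.1, 30.5]
orientation: [-1.571, 0.002, -0.0]
wrist_force: [-0.6, 0.6, -1.1]
width: 63.2
time: 12.15
eef_pos: [539.8, 317.5, 28.3]
orientation: [-1.571, 0.001, -0.002]
wrist_force: [-2.1, -0.4, 5.4]
width: 63.3
t 12.15 pos [539.8 317.5  28.3] yaw -0.1 w 63.3 F [-2.1 -0.4  5.4] tilt [ 0.001 -1.     0.   ] j7 -0.9
   SHIFT [ 0.0011  0.0015 -0.0024] SPIN -0.0011
```

```bash
python3 -m pendant '[[0,0,0,0],[0,0,0,0],[0,0,0,0],[0,0,0,0],[0,0,0,0],[0,-0.03,0,0],[0,-0.1,0,0],[0,-0.2,0,0]]' 1
python3 -m pendant '[[0,-0.1,0,0],[0,-0.2,0,0],[0,-0.25,-0.15,0],[0,-0.25,-0.3,0],[0,-0.25,-0.5,0],[0,-0.25,-0.7,0],[0,-0.25,-0.8,0],[0,-0.25,-0.8,0]]'
python3 to.py 540.3 64 60 0
python3 - <<'E'
from h import *
T=arm.camera("top");S=arm.camera("scene")
for P,b in((T,(80,150,200,320)),(S,(330,230,520,415))):
  p=pts(P,mask(P,b,GREEN),59); print(len(p),circ(p).round(1),np.round(cv2.minEnclosingCircle(p.astype(np.float32)),1) if 0 else cv2.minEnclosingCircle(p.astype(np.float32)))
a=cv2.resize(T["image"][180:260,90:200,::-1],(400,300),interpolation=cv2.INTER_CUBIC);b=cv2.resize(S["image"][290:390,350:480,::-1],(400,300),interpolation=cv2.INTER_CUBIC)
cv2.imwrite("pics/p2.png",np.hstack([a,b]))
E
```

```text
time: 12.95
eef_pos: [539.1, 317.0, 67.8]
orientation: [-1.572, 0.002, -0.0]
wrist_force: [0.2, -0.1, 0.5]
width: 85.1
time: 13.75
eef_pos: [539.5, 152.4, 118.1]
orientation: [-1.574, 0.006, -0.007]
wrist_force: [0.0, -1.0, 0.0]
width: 85.4
t 13.75 pos [539.5 152.4 118.1] yaw -0.48 w 85.4 F [ 0. -1.  0.] tilt [ 0.    -1.    -0.003] j7 -0.64
   SHIFT [ 0.0075  0.2921 -0.4413] SPIN -0.0053
126 [540.9 315.9  30.3] ((540.24365234375, 315.6734313964844), 32.719093322753906)
317 [540.3 314.8  30. ] ((540.4249267578125, 314.27471923828125), 32.51255416870117)
```

View pics/p2.png

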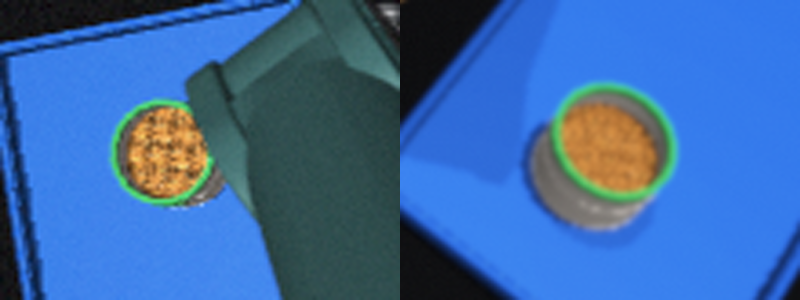

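The fine sieve sits level and concentric on the pan (green ring at crop (163,150) and (613,140)), with the ring at about (540.4, 315). Now the coarse sieve.

```bash
python3 to.py 540.3 64 60 0; python3 -m pendant '[[0,0.0,-0.1,0],[0,0,-0.25,0],[0,0,-0.4,0],[0.004,0.1,-0.46,0],[0.004,0.2,-0.46,0],[0.004,0.29,-0.46,0],[0.004,0.29,-0.46,0],[0.004,0.29,-0.46,0]]'
python3 to.py 540.3 64 2 0
```

```text
t 13.85 pos [539.9 157.9 118.3] yaw -0.14 w 85.6 F [ 0.   1.3 -0. ] tilt [ 0.002 -1.     0.001] j7 -0.64
   SHIFT [ 0.0027  0.291  -0.4698] SPIN -0.0016
time: 14.65
eef_pos: [540.4, 67.5, 59.6]
orientation: [-1.57, -0.001, 0.0]
wrist_force: [0.2, -0.1, -0.4]
width: 85.2
t 14.65 pos [540.4  67.5  59.6] yaw 0.06 w 85.2 F [ 0.2 -0.1 -0.4] tilt [ 0.    -1.     0.001] j7 -0.54
   SHIFT [-0.0005  0.2881 -0.0179] SPIN 0.0007
```

```bash
python3 -m pendant '[[0,0.06,-0.014,0],[0,0.12,-0.014,0],[0,0.18,-0.014,0],[0,0.23,-0.014,0],[0,0.26,-0.014,0],[0,0.285,-0.014,0],[0,0.285,-0.014,0],[0,0.285,-0.014,0]]'
python3 -m pendant '[[0,0,0,0],[0,0,0,0],[0,0,0,0],[0,0,0,0],[0,0,0,0],[0,0,0,0],[0,0,0,0],[0,0,0,0]]' 0.6
python3 to.py 540.3 64 2 0
python3 -m pendant '[[0,-0.05,0,0],[0,-0.15,0,0],[0,-0.3,0,0],[0,-0.45,0,0],[0,-0.55,0.05,0],[0,-0.6,0.15,0],[0,-0.6,0.3,0],[0,-0.6,0.4,0]]'
python3 -m pendant '[[0,0,0.2,0],[0,0,0.4,0],[0,0,0.6,0],[0,0,0.75,0],[0,0,0.85,0],[0,0,0.86,0],[0,0,0.86,0],[0,0,0.86,0]]'
python3 to.py 540.3 316 54 0
```

```text
time: 15.45
eef_pos: [540.0, 62.6, 2.3]
orientation: [-1.571, 0.001, -0.001]
wrist_force: [0.3, 0.4, -0.0]
width: 85.1
time: 16.25
eef_pos: [540.2, 62.6, 3.3]
orientation: [-1.571, 0.001, -0.002]
wrist_force: [-1.1, -0.0, 6.2]
width: 63.2
t 16.25 pos [540.2  62.6   3.3] yaw -0.11 w 63.2 F [-1.1 -0.   6.2] tilt [ 0.001 -1.    -0.   ] j7 -0.58
   SHIFT [0.0003 0.0066 0.0072] SPIN -0.0012
time: 17.05
eef_pos: [540.4, 144.5, 123.9]
orientation: [-1.569, -0.001, -0.003]
wrist_force: [0.0, 0.2, 0.1]
width: 63.1
time: 17.85
eef_pos: [540.7, 311.4, 122.0]
orientation: [-1.574, 0.004, -0.003]
wrist_force: [1.1, -0.4, -0.7]
width: 63.0
t 17.85 pos [540.7 311.4 122. ] yaw -0.27 w 63.0 F [ 1.1 -0.4 -0.7] tilt [-0.001 -1.    -0.003] j7 -0.85
   SHIFT [-0.0018  0.34    0.0241] SPIN -0.0030
```

```bash
python3 -m pendant '[[0,0.05,0,0],[0,0.1,0,0],[0,0.14,0,0],[0,0.14,0,0],[0,0.14,0,0],[0,0.14,0,0],[0,0.14,0,0],[0,0.14,0,0]]'
python3 to.py 540.3 314 54.5 0
python3 - <<'E'
from h import *
T=arm.camera("top");S=arm.camera("scene")
z=arm.get_state()["eef_pos"][2]-2.5
for P,b in((T,(80,150,220,320)),(S,(330,200,520,415))):
  for n,f,zz in(("or",ORANGE,z+33),("gr",GREEN,59)):
    p=pts(P,mask(P,b,f),zz); print(n,len(p),circ(p).round(1),cv2.minEnclosingCircle(p.astype(np.float32)))
E
```

```text
time: 18.65
eef_pos: [540.6, 314.8, 94.7]
orientation: [-1.57, 0.001, -0.002]
wrist_force: [-0.4, 0.4, -0.4]
width: 63.1
t 18.65 pos [540.6 314.8  94.7] yaw -0.1 w 63.1 F [-0.4  0.4 -0.4] tilt [ 0.001 -1.     0.   ] j7 -0.86
   SHIFT [-0.0015  0.2008 -0.0039] SPIN -0.0011
or 62 [541.6 315.5  29.6] ((540.7986450195312, 303.56219482421875), 29.220571517944336)
gr 76 [541.7 321.4  34.4] ((546.613525390625, 356.6247863769531), 72.51848602294922)
or 123 [541.8 315.6  29.6] ((541.5045776367188, 315.6308288574219), 31.340492248535156)
gr 144 [540.4 315.1  29.6] ((541.6004028320312, 315.1933898925781), 31.225969314575195)
```

```bash
python3 -m pendant '[[-0.005,0.0,-0.002,0],[-0.005,0.04,-0.002,0],[-0.005,0.08,-0.002,0],[-0.005,0.11,-0.002,0],[-0.005,0.14,-0.002,0],[-0.005,0.16,-0.002,0],[-0.005,0.18,-0.002,0],[-0.005,0.18,-0.002,0]]'
python3 -m pendant '[[0,0.005,0,0],[0,0.01,0,0],[0,0.015,0,0],[0,0.018,0,0],[0,0.021,0,0],[0,0.021,0,0],[0,0.021,0,0],[0,0.021,0,0]]'
python3 to.py 540 314 54.5 0
```

```text
time: 19.55
eef_pos: [539.1, 314.0, 57.7]
orientation: [-1.571, 0.002, -0.001]
wrist_force: [0.2, 0.0, -0.9]
width: 63.1
time: 20.35
eef_pos: [539.5, 314.2, 55.3]
orientation: [-1.571, 0.001, -0.002]
wrist_force: [-1.4, -0.9, 7.0]
width: 63.2
t 20.35 pos [539.5 314.2  55.3] yaw -0.1 w 63.2 F [-1.4 -0.9  7. ] tilt [ 0.001 -1.    -0.   ] j7 -0.89
   SHIFT [ 0.0023  0.0042 -0.0012] SPIN -0.0011
```

```bash
python3 -m pendant '[[0,0,0,0],[0,0,0,0],[0,0,0,0],[0,0,0,0],[0,0,0,0],[0,-0.03,0,0],[0,-0.1,0,0],[0,-0.2,0,0]]' 1
python3 -m pendant '[[0,-0.1,0,0],[0,-0.2,0,0],[0.05,-0.25,-0.15,0],[0.1,-0.25,-0.35,0],[0.2,-0.25,-0.55,0],[0.3,-0.25,-0.75,0],[0.3,-0.25,-0.95,0],[0.3,-0.25,-0.95,0]]'
python3 -m pendant '[[0.1,0,-0.1,0],[0.2,0,-0.3,0],[0.3,0,-0.5,-0.03],[0.38,0,-0.7,-0.055],[0.38,0,-0.9,-0.055],[0.38,0,-0.97,-0.055],[0.38,0,-0.97,-0.055],[0.38,0,-0.97,-0.055]]'
python3 to.py 676.2 -95 60 4.9
python3 - <<'E'
from h import *
T=arm.camera("top");S=arm.camera("scene")
for P,b in((T,(80,150,200,320)),(S,(330,230,520,415))):
  for n,f,zz in(("or",ORANGE,85),("gr",GREEN,59)):
    p=pts(P,mask(P,b,f),zz); print(n,len(p),circ(p).round(1),cv2.minEnclosingCircle(p.astype(np.float32)))
a=cv2.resize(T["image"][180:260,90:200,::-1],(400,300),interpolation=cv2.INTER_CUBIC);b=cv2.resize(S["image"][270:370,350:480,::-1],(400,300),interpolation=cv2.INTER_CUBIC)
cv2.imwrite("pics/p3.png",np.hstack([a,b]))
E
```

```text
time: 21.15
eef_pos: [538.9, 313.9, 94.5]
orientation: [-1.572, 0.002, -0.0]
wrist_force: [-0.2, 0.5, -0.3]
width: 85.2
time: 21.95
eef_pos: [600.0, 114.5, 144.7]
orientation: [-1.577, 0.011, -0.01]
wrist_force: [-0.1, 0.2, -0.2]
width: 85.1
time: 22.75
eef_pos: [674.6, -67.7, 144.8]
orientation: [-1.568, -0.068, 0.067]
wrist_force: [-0.2, 1.2, 0.5]
width: 85.2
t 22.75 pos [674.6 -67.7 144.8] yaw 4.94 w 85.2 F [-0.2  1.2  0.5] tilt [ 0.001 -1.     0.002] j7 -0.14
   SHIFT [-0.0042  0.4235 -0.1374] SPIN 0.0004
or 64 [540.5 315.6  29.5] ((540.5892333984375, 314.8864440917969), 31.317493438720703)
gr 2 [509.2 306.5   1.1] ((509.2083740234375, 306.47320556640625), 1.1300442218780518)
or 237 [540.6 315.   29.7] ((540.8699340820312, 314.8843078613281), 31.820972442626953)h.py:19: RuntimeWarning: Mean of empty slice.
  s=least_squares(lambda v:np.hypot(p[:,0]-v[0],p[:,1]-v[1])-v[2],[*p.mean(0),30],loss="soft_l1"); return s.x
  ret = ret.dtype.type(ret / rcount)
Traceback (most recent call last):
  File "h.py", line 19, in circ
    s=least_squares(lambda v:np.hypot(p[:,0]-v[0],p[:,1]-v[1])-v[2],[*p.mean(0),30],loss="soft_l1"); return s.x
                                                                    ^^^^^^^^^^^^^^^
TypeError: Value after * must be an iterable, not numpy.float64
```

```bash
python3 - <<'E'
from h import *
T=arm.camera("top");S=arm.camera("scene")
a=cv2.resize(T["image"][180:260,90:200,::-1],(400,300),interpolation=cv2.INTER_CUBIC);b=cv2.resize(S["image"][280:380,350:480,::-1],(400,300),interpolation=cv2.INTER_CUBIC)
cv2.imwrite("pics/p3.png",np.hstack([a,b]))
E
python3 to.py 676.2 -95 60 4.9
```

```text
t 22.95 pos [674.7 -66.8 144.4] yaw 5.08 w 85.2 F [ 0.4 -0.1  0. ] tilt [ 0.    -1.     0.001] j7 -0.14
   SHIFT [-0.0052  0.422  -0.1417] SPIN 0.0020
```

View pics/p3.png

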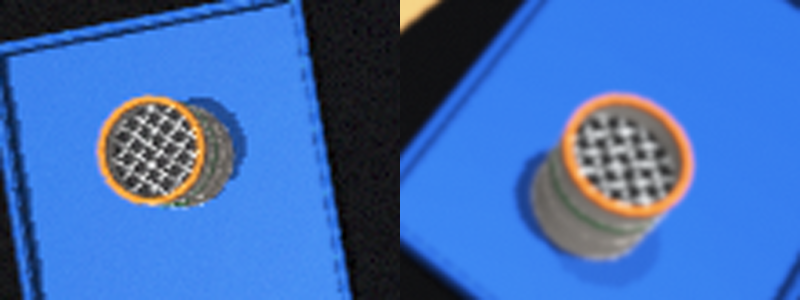

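The stack stands straight: orange ring concentric over the green band in both views. Now the scoop.

```bash
python3 -m pendant '[[-0.005,0.05,-0.05,0],[-0.005,0.15,-0.12,0],[-0.005,0.3,-0.1415,0],[-0.005,0.45,-0.1415,0],[-0.005,0.52,-0.1415,0],[-0.005,0.55,-0.1415,0],[-0.005,0.55,-0.1415,0],[-0.005,0.55,-0.1415,0]]' 0.5
python3 to.py 676.2 -95 3 4.9
python3 - <<'E'
from h import *
S=arm.camera("scene")
p=pts(S,mask(S,(170,195,250,260),RED),11); print(pca(p))
cv2.imwrite("pics/s4.png",cv2.resize(S["image"][160:280,140:290,::-1],(750,600),interpolation=cv2.INTER_CUBIC))
E
```

```text
time: 23.75
eef_pos: [677.0, -98.3, 34.9]
orientation: [-1.57, -0.068, 0.065]
wrist_force: [0.3, -0.2, -0.3]
width: 42.6
t 23.75 pos [677.  -98.3  34.9] yaw 4.86 w 42.6 F [ 0.3 -0.2 -0.3] tilt [ 0.002 -1.    -0.   ] j7 -0.15
   SHIFT [-0.003   0.1596  0.0168] SPIN -0.0004
(array([ 676.43677522, -105.46790754]), np.float64(93.67343898762068), array([11.7214218 , 58.05371302]))
```

View pics/s4.png

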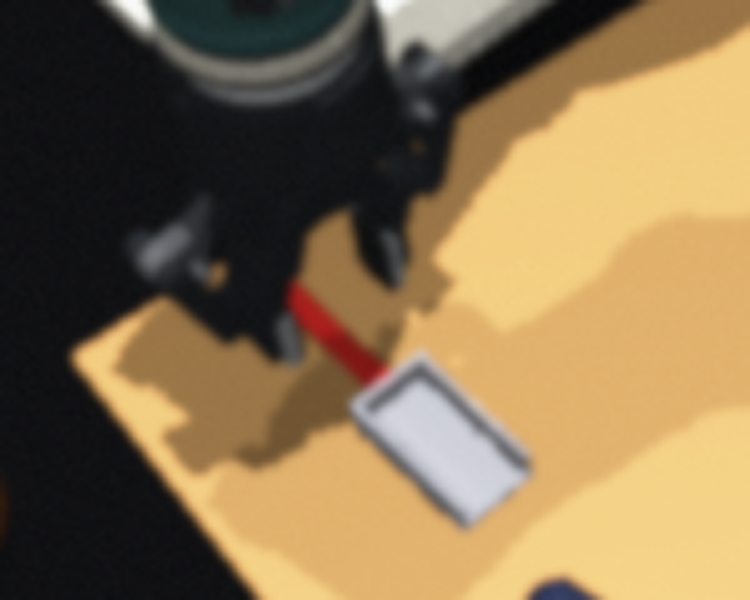

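Both fingers straddle the red handle close behind the pan. Lowering, gripping and lifting slightly.

```bash
python3 -m pendant '[[-0.003,0.03,0.014,0],[-0.003,0.07,0.014,0],[-0.003,0.1,0.014,0],[-0.003,0.13,0.014,0],[-0.003,0.155,0.014,0],[-0.003,0.155,0.014,0],[-0.003,0.155,0.014,0],[-0.003,0.155,0.014,0]]'
python3 -m pendant '[[0,0,0,0],[0,0,0,0],[0,0,0,0],[0,0,0,0],[0,0,0,0],[0,0,0,0],[0,0,0,0],[0,0,0,0]]' 0
python3 to.py 676.2 -95 3 4.9
python3 -m pendant '[[0,-0.05,0,0],[0,-0.15,0,0],[0,-0.3,0,0],[0,-0.45,0,0],[0,-0.6,0,0],[0,-0.7,0,0],[0,-0.7,0,0],[0,-0.7,0,0]]'
python3 to.py 676.2 -95 3 4.9
python3 - <<'E'
from h import *
S=arm.camera("scene");st=arm.get_state();z=st["eef_pos"][2]-3+11
p=pts(S,mask(S,(120,100,270,260),RED),z); print(pca(p))
cv2.imwrite("pics/s5.png",cv2.resize(S["image"][120:280,140:340,::-1],(750,600),interpolation=cv2.INTER_CUBIC))
E
```

```text
time: 24.6
eef_pos: [675.5, -95.7, 3.3]
orientation: [-1.57, -0.067, 0.066]
wrist_force: [0.5, -0.6, -0.3]
width: 42.7
time: 25.4
eef_pos: [675.6, -95.7, 3.6]
orientation: [-1.57, -0.067, 0.066]
wrist_force: [-0.4, 0.1, 5.3]
width: 9.8
t 25.4 pos [675.6 -95.7   3.6] yaw 4.85 w 9.8 F [-0.4  0.1  5.3] tilt [ 0.001 -1.    -0.   ] j7 -0.17
   SHIFT [0.0033 0.0028 0.0031] SPIN -0.0006
time: 26.2
eef_pos: [674.7, -95.8, 142.7]
orientation: [-1.57, -0.066, 0.067]
wrist_force: [0.6, 0.1, -0.5]
width: 10.2
t 26.2 pos [674.7 -95.8 142.7] yaw 4.84 w 10.2 F [ 0.6  0.1 -0.5] tilt [-0.001 -1.    -0.   ] j7 -0.1
   SHIFT [0.0081 0.6987 0.0035] SPIN -0.0006
(array([ 676.98532322, -110.4726023 ]), np.float64(98.60180665599016), array([12.22179095, 77.64123233]))
```

View pics/s5.png

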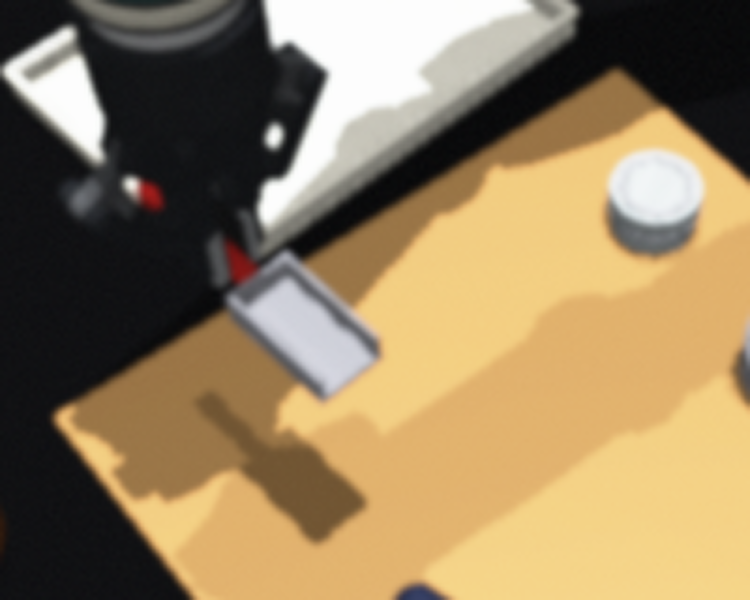

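Scoop is held level. Moving to the blue tray's free half at tray (-68, 0), parallel to its short side.

```bash
python3 to.py 423 289 143 10.1; python3 -m pendant '[[-0.03,0,0.07,0],[-0.08,0,0.2,0],[-0.15,0,0.4,0],[-0.24,0,0.6,0],[-0.32,0,0.8,0],[-0.4,0,0.95,-0.02],[-0.42,0,0.98,-0.04],[-0.42,0,0.98,-0.058]]'
python3 to.py 423 289 143 10.1
```

```text
t 26.25 pos [674.1 -95.8 141.8] yaw 4.84 w 10.1 F [ 0.2 -0.1 -1. ] tilt [-0.002 -1.     0.   ] j7 -0.1
   SHIFT [-1.0883 -0.003   2.023 ] SPIN -0.0584
time: 27.05
eef_pos: [572.6, 94.9, 142.2]
orientation: [-1.566, -0.141, 0.145]
wrist_force: [0.5, -1.2, -0.1]
width: 9.8
t 27.05 pos [572.6  94.9 142.2] yaw 10.44 w 9.8 F [ 0.5 -1.2 -0.1] tilt [-0.003 -1.     0.001] j7 -0.36
   SHIFT [-0.5598 -0.0017  1.0898] SPIN 0.0038
```

```bash
python3 -m pendant '[[-0.05,0,0.07,0],[-0.12,0,0.2,0],[-0.22,0,0.4,0],[-0.35,0,0.6,0],[-0.45,0,0.8,0],[-0.54,0,0.95,0],[-0.56,0,1,0],[-0.56,0,1,0]]'
python3 -m pendant '[[0,0.05,0.08,0],[0,0.15,0.08,0],[0,0.3,0.08,0],[0,0.4,0.08,0],[0,0.5,0.08,0],[0,0.5,0.08,0],[0,0.5,0.08,0],[0,0.5,0.08,0]]'
python3 to.py 423 289 7.5 10.1
python3 - <<'E'
from h import *
S=arm.camera("scene");T=arm.camera("top")
a=cv2.resize(T["image"][170:320,80:230,::-1],(400,400),interpolation=cv2.INTER_CUBIC);b=cv2.resize(S["image"][220:420,340:540,::-1],(400,400),interpolation=cv2.INTER_CUBIC)
cv2.imwrite("pics/p4.png",np.hstack([a,b]))
E
```

```text
time: 27.85
eef_pos: [429.0, 271.0, 143.1]
orientation: [-1.566, -0.14, 0.14]
wrist_force: [1.6, -0.8, -0.6]
width: 9.8
time: 28.65
eef_pos: [428.3, 285.2, 43.9]
orientation: [-1.566, -0.138, 0.135]
wrist_force: [-0.1, -0.3, 0.0]
width: 9.8
t 28.65 pos [428.3 285.2  43.9] yaw 9.95 w 9.8 F [-0.1 -0.3  0. ] tilt [ 0.002 -1.     0.   ] j7 -0.91
   SHIFT [-0.0231  0.1819  0.0234] SPIN -0.0017
```

View pics/p4.png

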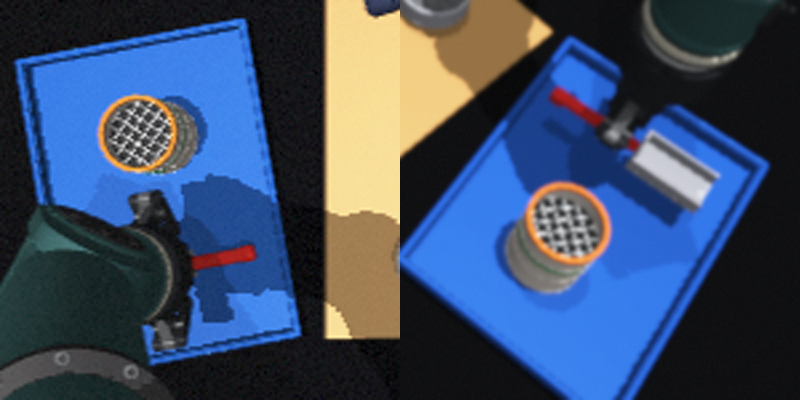

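The scoop hangs parallel to the short side, inside the walls and clear of the stack. Lowering the last part slowly.

```bash
python3 -m pendant '[[-0.02,0.03,0.02,0],[-0.02,0.07,0.02,0],[-0.02,0.1,0.02,0],[-0.02,0.13,0.02,0],[-0.02,0.155,0.02,0],[-0.02,0.17,0.02,0],[-0.02,0.17,0.02,0],[-0.02,0.17,0.02,0]]'
python3 -m pendant '[[0,0.005,0,0],[0,0.01,0,0],[0,0.013,0,0],[0,0.013,0,0],[0,0.013,0,0],[0,0.013,0,0],[0,0.013,0,0],[0,0.013,0,0]]'
python3 to.py 423 289 7.5 10.1
```

```text
time: 29.55
eef_pos: [422.4, 288.9, 9.0]
orientation: [-1.566, -0.138, 0.138]
wrist_force: [0.1, 1.1, -1.6]
width: 10.0
time: 30.35
eef_pos: [422.6, 289.0, 7.5]
orientation: [-1.566, -0.139, 0.137]
wrist_force: [-0.9, -0.7, 8.2]
width: 9.7
t 30.35 pos [422.6 289.    7.5] yaw 10.07 w 9.7 F [-0.9 -0.7  8.2] tilt [ 0.001 -1.     0.   ] j7 -0.95
   SHIFT [ 0.0022 -0.0001 -0.0004] SPIN -0.0003
```

```bash
python3 -m pendant '[[0,0,0,0],[0,0,0,0],[0,0,0,0],[0,0,0,0],[0,-0.03,0,0],[0,-0.12,0,0],[0,-0.25,0,0],[0,-0.4,0,0]]' 0.45
python3 -m pendant '[[0,-0.1,0,0],[0.03,-0.2,-0.1,0],[0.06,-0.2,-0.3,0.02],[0.1,-0.2,-0.5,0.06],[0.14,-0.2,-0.7,0.09],[0.14,-0.2,-0.9,0.112],[0.14,-0.2,-0.94,0.112],[0.14,-0.2,-0.94,0.112]]' 1
python3 to.py 424.5 -66.5 60 0
python3 - <<'E'
from h import *
S=arm.camera("scene")
p=pts(S,mask(S,(330,220,540,420),RED),15); print(pca(p))
T=arm.camera("top");p=pts(T,mask(T,(80,160,200,320),RED),15); print(pca(p))
print(arm.spot_in("scoop",S)[:1],circ(pts(S,mask(S,(330,230,520,415),ORANGE),85)))
for P,b in((T,(286,252,320,286)),(S,(300,154,331,195))): 
    m=mask(P,b,lambda h,s,v:(s<70)&(v>60)); print(m.sum(),silfit(P,m,424,-66,26,2,32))
E
```

```text
time: 31.15
eef_pos: [421.7, 288.4, 87.0]
orientation: [-1.568, -0.137, 0.139]
wrist_force: [0.4, -0.0, -0.3]
width: 38.1
time: 31.95
eef_pos: [482.8, 106.5, 126.6]
orientation: [-1.572, 0.004, -0.003]
wrist_force: [-0.7, 0.3, 0.9]
width: 85.4
t 31.95 pos [482.8 106.5 126.6] yaw -0.24 w 85.4 F [-0.7  0.3  0.9] tilt [-0.    -1.    -0.001] j7 -0.62
   SHIFT [-0.2876  0.334  -0.8659] SPIN -0.0027
(array([427.70597685, 269.35406349]), np.float64(100.58706656754752), array([12.55394109, 81.10242602]))
(array([427.32824243, 269.25356007]), np.float64(100.08223637194716), array([11.94918297, 83.93701756]))
[{'bbox': [413.8, 273.9, 497.4, 332.9], 'p': 0.74}] [519.59241135 284.99194162  54.77183128]
426 (array([424.1, -66.6]), np.float64(18.1))
581 (array([422.5, -69. ]), np.float64(33.0))
```

```bash
python3 -m pendant '[[0,0,-0.1,0],[0,0,-0.25,0],[0,0,-0.45,0],[-0.05,0,-0.65,0],[-0.15,0.08,-0.8,0],[-0.25,0.16,-0.87,0],[-0.29,0.25,-0.87,0],[-0.29,0.33,-0.87,0]]'
python3 -m pendant '[[0,0.02,0,0],[0,0.02,0,0],[0,0.02,0,0],[0,0.02,0,0],[0,0.02,0,0],[0,0.02,0,0],[0,0.02,0,0],[0,0.02,0,0]]'
python3 to.py 424 -67 2 0
```

```text
time: 32.9
eef_pos: [423.0, -64.3, 60.0]
orientation: [-1.57, 0.0, 0.003]
wrist_force: [0.0, 0.5, -0.7]
width: 85.7
time: 33.7
eef_pos: [424.8, -65.4, 56.6]
orientation: [-1.571, 0.0, -0.0]
wrist_force: [-0.6, 0.1, -1.0]
width: 85.3
t 33.7 pos [424.8 -65.4  56.6] yaw -0.02 w 85.3 F [-0.6  0.1 -1. ] tilt [ 0. -1. -0.] j7 -0.4
   SHIFT [-0.004   0.2731 -0.008 ] SPIN -0.0002
```

```bash
python3 -m pendant '[[-0.004,0.06,-0.007,0],[-0.004,0.12,-0.007,0],[-0.004,0.18,-0.007,0],[-0.004,0.23,-0.007,0],[-0.004,0.26,-0.007,0],[-0.004,0.275,-0.007,0],[-0.004,0.275,-0.007,0],[-0.004,0.275,-0.007,0]]'
python3 -m pendant '[[0,0,0,0],[0,0,0,0],[0,0,0,0],[0,0,0,0],[0,0,0,0],[0,0,0,0],[0,0,0,0],[0,0,0,0]]' 0.45
python3 to.py 424 -67 2 0
python3 -m pendant '[[0,-0.05,0,0],[0,-0.15,0,0],[0,-0.3,0,0],[0,-0.4,0,0],[0,-0.5,0,0],[0.05,-0.5,-0.1,0],[0.1,-0.5,-0.25,0],[0.15,-0.5,-0.4,0]]'
python3 to.py 489.4 -268.8 40 4.9
```

```text
time: 34.5
eef_pos: [423.9, -66.7, 1.4]
orientation: [-1.571, 0.0, 0.0]
wrist_force: [0.8, -0.2, -0.2]
width: 85.5
time: 35.3
eef_pos: [424.0, -66.8, 2.2]
orientation: [-1.571, -0.0, -0.001]
wrist_force: [-1.2, 0.3, 8.2]
width: 51.3
t 35.3 pos [424.  -66.8   2.2] yaw -0.03 w 51.3 F [-1.2  0.3  8.2] tilt [ 0.001 -1.    -0.   ] j7 -0.58
   SHIFT [ 0.0002  0.001  -0.001 ] SPIN -0.0003
time: 36.1
eef_pos: [454.0, -147.3, 102.0]
orientation: [-1.571, -0.001, 0.001]
wrist_force: [1.0, 0.5, -0.6]
width: 50.8
t 36.1 pos [ 454.  -147.3  102. ] yaw 0.07 w 50.8 F [ 1.   0.5 -0.6] tilt [ 0. -1. -0.] j7 -0.27
   SHIFT [ 0.176   0.31   -0.6076] SPIN -0.0536
```

```bash
python3 -m pendant '[[0.03,0,-0.1,-0.02],[0.08,0,-0.25,-0.05],[0.13,0,-0.4,-0.054],[0.176,0,-0.52,-0.054],[0.176,0.08,-0.6,-0.054],[0.176,0.16,-0.61,-0.054],[0.176,0.24,-0.61,-0.054],[0.176,0.3,-0.61,-0.054]]'
python3 -m pendant '[[0,0,0,0],[0,0,0,0],[0,0,0,0],[0,0,0,0],[0,0,0,0],[0,0,0,0],[0,0,0,0],[0,0,0,0]]'
python3 to.py 489.4 -268.8 6 4.9
python3 - <<'E'
from h import *
S=arm.camera("scene");T=arm.camera("top")
a=cv2.resize(T["image"][160:310,335:485,::-1],(400,400),interpolation=cv2.INTER_CUBIC);b=cv2.resize(S["image"][50:230,130:310,::-1],(400,400),interpolation=cv2.INTER_CUBIC)
cv2.imwrite("pics/p5.png",np.hstack([a,b]))
E
```

```text
time: 36.9
eef_pos: [487.7, -267.3, 39.9]
orientation: [-1.568, -0.065, 0.069]
wrist_force: [-0.1, 0.5, -0.7]
width: 51.2
time: 37.7
eef_pos: [489.1, -268.8, 41.6]
orientation: [-1.57, -0.066, 0.066]
wrist_force: [-0.8, -0.3, -0.9]
width: 51.2
t 37.7 pos [ 489.1 -268.8   41.6] yaw 4.84 w 51.2 F [-0.8 -0.3 -0.9] tilt [ 0. -1. -0.] j7 -0.05
   SHIFT [ 0.0015  0.1779 -0.    ] SPIN -0.0007
```

View pics/p5.png

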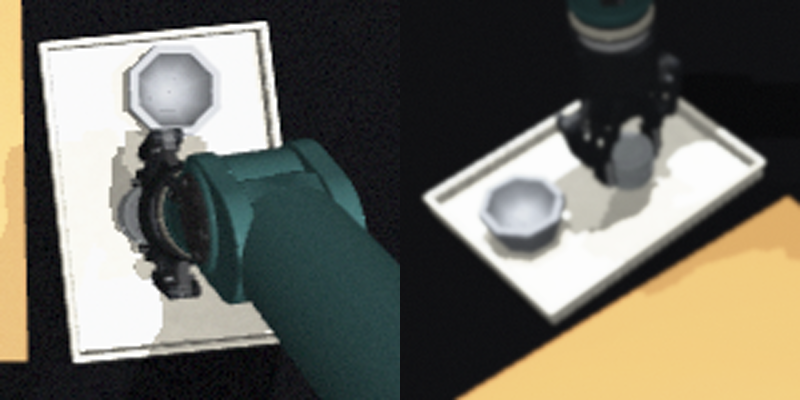

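The tin hangs upright over the tray, but the front knuckle is close to the mortar rim (crop (160,135)), so I'll shift 12 mm away before lowering.

```bash
python3 -m pendant '[[-0.03,0,0,0],[-0.06,0.03,0,0],[-0.06,0.07,0,0],[-0.06,0.11,0,0],[-0.06,0.14,0,0],[-0.06,0.165,0,0],[-0.06,0.165,0,0],[-0.06,0.165,0,0]]'
python3 -m pendant '[[0,0.005,0,0],[0,0.01,0,0],[0,0.015,0,0],[0,0.015,0,0],[0,0.015,0,0],[0,0.015,0,0],[0,0.015,0,0],[0,0.015,0,0]]'
python3 to.py 477.4 -268.8 6 4.9
```

```text
time: 38.6
eef_pos: [477.3, -269.6, 8.3]
orientation: [-1.57, -0.067, 0.067]
wrist_force: [-0.9, -0.1, -1.6]
width: 51.3
time: 39.4
eef_pos: [477.3, -269.9, 6.3]
orientation: [-1.571, -0.067, 0.066]
wrist_force: [-0.8, 0.8, 5.5]
width: 51.2
t 39.4 pos [ 477.3 -269.9    6.3] yaw 4.85 w 51.2 F [-0.8  0.8  5.5] tilt [ 0.    -1.    -0.001] j7 -0.09
   SHIFT [0.0008 0.0014 0.0054] SPIN -0.0006
```

```bash
python3 -m pendant '[[0,0,0,0],[0,0,0,0],[0,0,0,0],[0,0,0,0],[0,0,0,0],[0,-0.05,0,0],[0,-0.15,0,0],[0,-0.3,0,0]]' 0.8
python3 -m pendant '[[0,-0.15,0,0],[0,-0.3,0,0],[0.1,-0.3,0.15,0],[0.25,-0.3,0.35,0],[0.35,-0.3,0.55,0],[0.45,-0.3,0.75,0],[0.55,-0.3,0.85,0],[0.55,-0.3,0.85,0]]' 0.6
python3 -m pendant '[[0.1,0,0.15,0],[0.25,0,0.35,-0.03],[0.4,0,0.55,-0.07],[0.5,0,0.75,-0.116],[0.55,0,0.82,-0.116],[0.55,0,0.82,-0.116],[0.55,0,0.82,-0.116],[0.55,0,0.82,-0.116]]'
python3 to.py 671.6 85.3 60 15.3
python3 - <<'E'
from h import *
S=arm.camera("scene");T=arm.camera("top")
a=cv2.resize(T["image"][160:310,335:485,::-1],(400,400),interpolation=cv2.INTER_CUBIC);b=cv2.resize(S["image"][50:230,130:310,::-1],(400,400),interpolation=cv2.INTER_CUBIC)
cv2.imwrite("pics/p6.png",np.hstack([a,b]))
E
```

```text
time: 40.2
eef_pos: [476.1, -269.2, 65.5]
orientation: [-1.568, -0.065, 0.069]
wrist_force: [0.1, -1.1, 0.7]
width: 68.3
time: 41.0
eef_pos: [575.8, -84.9, 127.1]
orientation: [-1.566, -0.077, 0.068]
wrist_force: [0.6, -0.4, 1.2]
width: 51.4
time: 41.8
eef_pos: [667.1, 77.7, 125.0]
orientation: [-1.564, -0.205, 0.208]
wrist_force: [0.1, 0.0, 0.0]
width: 51.2
t 41.8 pos [667.1  77.7 125. ] yaw 15.07 w 51.2 F [0.1 0.  0. ] tilt [-0.003 -1.    -0.003] j7 -0.34
   SHIFT [0.0324 0.325  0.0317] SPIN -0.0026
```

View pics/p6.png

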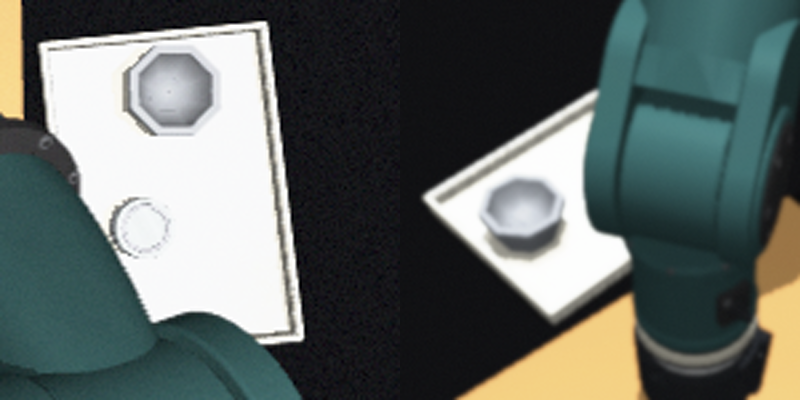

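The tin stands upright in the white tray, at left crop (142,227), and the mortar hasn't moved. Now the pestle.

```bash
python3 -m pendant '[[0.03,0.05,0.03,-0.003],[0.03,0.15,0.03,-0.003],[0.03,0.25,0.03,-0.003],[0.03,0.33,0.03,-0.003],[0.03,0.4,0.03,-0.003],[0.03,0.43,0.03,-0.003],[0.03,0.43,0.03,-0.003],[0.03,0.43,0.03,-0.003]]'
python3 to.py 671.6 85.3 4 15.3
python3 - <<'E'
from h import *
S=arm.camera("scene")
cv2.imwrite("pics/s7.png",cv2.resize(S["image"][220:340,190:340,::-1],(600,480),interpolation=cv2.INTER_CUBIC))
E
```

```text
time: 42.7
eef_pos: [672.8, 89.3, 39.9]
orientation: [-1.56, -0.214, 0.212]
wrist_force: [0.6, 0.6, 0.1]
width: 51.2
t 42.7 pos [672.8  89.3  39.9] yaw 15.56 w 51.2 F [0.6 0.6 0.1] tilt [ 0.001 -1.     0.   ] j7 -0.41
   SHIFT [-0.0113  0.1794 -0.0176] SPIN 0.0029
```

View pics/s7.png

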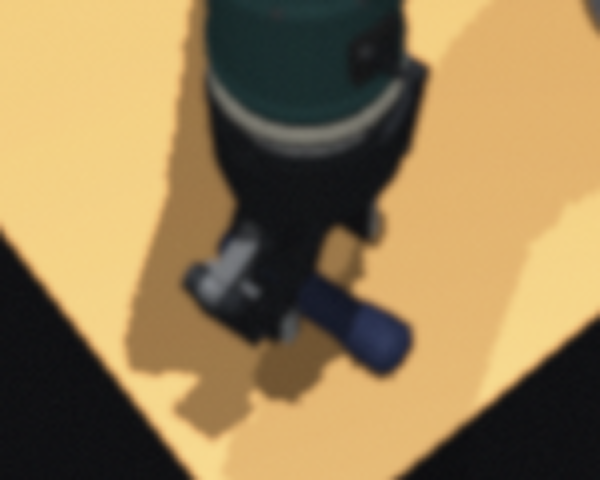

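The fingers straddle the pestle's waist. Lowering, gripping and lifting.

```bash
python3 -m pendant '[[-0.009,0.03,-0.018,0.003],[-0.009,0.07,-0.018,0.003],[-0.009,0.11,-0.018,0.003],[-0.009,0.14,-0.018,0.003],[-0.009,0.165,-0.018,0.003],[-0.009,0.18,-0.018,0.003],[-0.009,0.18,-0.018,0.003],[-0.009,0.18,-0.018,0.003]]'
python3 -m pendant '[[0,0,0,0],[0,0,0,0],[0,0,0,0],[0,0,0,0],[0,0,0,0],[0,0,0,0],[0,0,0,0],[0,0,0,0]]' 0
python3 to.py 671.6 85.3 4 15.3
python3 -m pendant '[[0,-0.05,0,0],[0,-0.15,0,0],[0,-0.3,0,0],[0,-0.45,0,0],[0,-0.6,0,0],[0,-0.65,0,0],[0,-0.65,0,0],[0,-0.65,0,0]]'
python3 to.py 419.8 -335 130 4.9
python3 - <<'E'
from h import *
S=arm.camera("scene"); z=arm.get_state()["eef_pos"][2]-4+12.5
p=pts(S,mask(S,(180,180,340,310),lambda h,s,v:(abs(h-112)<14)&(s>90)&(v>30)),z); print(len(p),pca(p))
E
```

```text
time: 43.55
eef_pos: [671.6, 85.3, 3.5]
orientation: [-1.56, -0.21, 0.209]
wrist_force: [-0.0, 0.5, 0.0]
width: 51.3
time: 44.35
eef_pos: [671.9, 85.2, 4.0]
orientation: [-1.561, -0.21, 0.209]
wrist_force: [-0.6, 0.1, 5.9]
width: 18.4
t 44.35 pos [671.9  85.2   4. ] yaw 15.29 w 18.4 F [-0.6  0.1  5.9] tilt [ 0.001 -1.    -0.   ] j7 -0.44
   SHIFT [-0.0015  0.0002  0.0008] SPIN -0.0001
time: 45.15
eef_pos: [670.5, 84.5, 132.2]
orientation: [-1.561, -0.208, 0.211]
wrist_force: [-0.3, -0.2, -1.0]
width: 18.6
t 45.15 pos [670.5  84.5 132.2] yaw 15.28 w 18.6 F [-0.3 -0.2 -1. ] tilt [-0.002 -1.    -0.   ] j7 -0.34
   SHIFT [-1.7622  0.0152 -1.6928] SPIN 0.1154
296 (array([662.69710026, 109.32387484]), np.float64(101.11205310271613), array([21.37629799, 94.59070217]))
```

```bash
python3 -m pendant '[[-0.08,0,-0.08,0],[-0.2,0,-0.2,0],[-0.35,0,-0.35,0],[-0.5,0,-0.5,0],[-0.65,0,-0.65,0],[-0.8,0,-0.77,0],[-0.88,0,-0.85,0],[-0.88,0,-0.85,0]]'
python3 -m pendant '[[-0.1,0,-0.1,0],[-0.25,0,-0.25,0],[-0.4,0,-0.4,0.03],[-0.55,0,-0.55,0.06],[-0.7,0,-0.7,0.09],[-0.82,0,-0.8,0.115],[-0.86,0,-0.84,0.115],[-0.86,0,-0.84,0.115]]'
python3 -m pendant '[[0,0.1,0,0],[0,0.2,0,0],[0,0.3,0,0],[0,0.4,0,0],[0,0.4,0,0],[0,0.4,0,0],[0,0.4,0,0],[0,0.4,0,0]]'
python3 to.py 424.8 -334.6 8 4.9
python3 - <<'E'
from h import *
S=arm.camera("scene");T=arm.camera("top")
a=cv2.resize(T["image"][160:310,335:485,::-1],(400,400),interpolation=cv2.INTER_CUBIC);b=cv2.resize(S["image"][50:230,130:310,::-1],(400,400),interpolation=cv2.INTER_CUBIC)
cv2.imwrite("pics/p8.png",np.hstack([a,b]))
E
```

```text
time: 46.0
eef_pos: [542.3, -130.0, 131.2]
orientation: [-1.562, -0.199, 0.21]
wrist_force: [-0.2, -0.9, -0.1]
width: 18.5
time: 46.8
eef_pos: [424.4, -333.5, 132.6]
orientation: [-1.569, -0.065, 0.067]
wrist_force: [0.7, -0.7, -0.6]
width: 18.6
time: 47.6
eef_pos: [426.1, -332.7, 54.5]
orientation: [-1.571, -0.07, 0.067]
wrist_force: [-0.1, -0.8, -1.2]
width: 18.4
t 47.6 pos [ 426.1 -332.7   54.5] yaw 4.98 w 18.4 F [-0.1 -0.8 -1.2] tilt [ 0.002 -1.    -0.001] j7 0.1
   SHIFT [-0.0075  0.2325 -0.0088] SPIN 0.0009
```

View pics/p8.png

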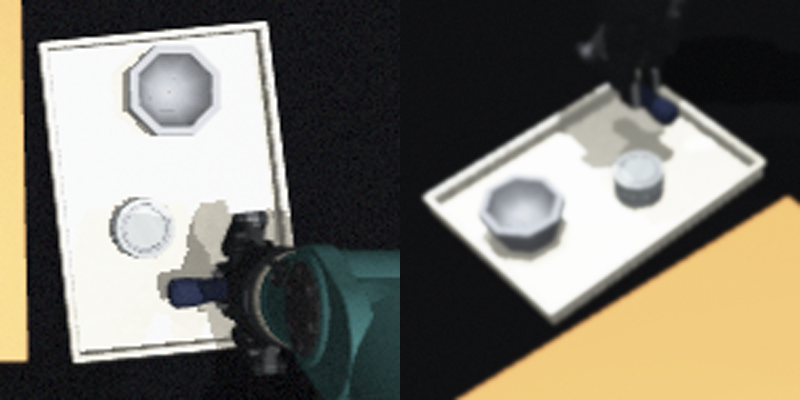

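The tin is upright, and the pestle is held level over the free corner near the right wall. I'll shift it 10 mm inward and lower it.

```bash
python3 -m pendant '[[0,0.03,0.03,0],[0,0.07,0.045,0],[0,0.11,0.045,0],[0,0.15,0.045,0],[0,0.19,0.045,0],[0,0.215,0.045,0],[0,0.22,0.045,0],[0,0.22,0.045,0]]'
python3 -m pendant '[[0,0.005,0,0],[0,0.01,0,0],[0,0.014,0,0],[0,0.016,0,0],[0,0.016,0,0],[0,0.016,0,0],[0,0.016,0,0],[0,0.016,0,0]]'
python3 to.py 424.8 -324 8 4.9
```

```text
time: 48.5
eef_pos: [424.2, -323.7, 9.2]
orientation: [-1.57, -0.067, 0.068]
wrist_force: [0.2, 0.7, -1.4]
width: 18.4
time: 49.3
eef_pos: [424.5, -324.0, 7.9]
orientation: [-1.571, -0.068, 0.067]
wrist_force: [-1.6, 1.2, 12.1]
width: 18.1
t 49.3 pos [ 424.5 -324.     7.9] yaw 4.94 w 18.1 F [-1.6  1.2 12.1] tilt [ 0.001 -1.    -0.002] j7 0.02
   SHIFT [ 0.0015 -0.0006 -0.0003] SPIN 0.0004
```

```bash
python3 -m pendant '[[0,-0.005,0,0],[0,-0.005,0,0],[0,-0.005,0,0],[0,-0.005,0,0],[0,-0.03,0,0],[0,-0.1,0,0],[0,-0.25,0,0],[0,-0.4,0,0]]' 0.4
python3 -m pendant '[[0,-0.15,0,0],[0,-0.35,0,0],[0,-0.5,-0.15,0],[0,-0.6,-0.35,0],[0,-0.6,-0.55,0],[0,-0.6,-0.75,0],[0,-0.6,-0.95,0],[0,-0.6,-0.95,0]]'
python3 -m pendant '[[0,0,-0.1,0],[0,0,-0.3,0],[0,0,-0.5,0],[0,0,-0.6,0],[0,0,-0.6,0],[0,0,-0.6,0],[0,0,-0.6,0],[0,0,-0.6,0]]'
python3 - <<'E'
from h import *
S=arm.camera("scene");T=arm.camera("top"); save(T,"topE.png"); save(S,"sceneE.png")
a=cv2.resize(T["image"][150:330,70:470,::-1],(800,360),interpolation=cv2.INTER_CUBIC)
b=cv2.resize(S["image"][60:210,130:310,::-1],(288,240),interpolation=cv2.INTER_CUBIC);c=cv2.resize(S["image"][220:420,330:540,::-1],(252,240),interpolation=cv2.INTER_CUBIC);d=cv2.resize(S["image"][140:340,150:367,::-1],(260,240),interpolation=cv2.INTER_CUBIC)
cv2.imwrite("pics/E.png",np.vstack([a,np.hstack([b,c,d])]))
D=lambda h,s,v:(abs(h-112)<14)&(s>70)&(v<130)
for n,P,b in(("T",T,(340,220,450,300)),("S",S,(200,70,300,150))): p=pts(P,mask(P,b,D),16.5); print("pestle",n,len(p),pca(p))
for n in("pestle","tin","scoop","steel_sieve","pan","fine_sieve","coarse_sieve","mortar"):
    print(n,[(q["xy"] and ray(T,q["xy"],4)[:2].round().tolist(),round(q["p"],2)) for q in arm.mark_of(n,T)[:1]])
m=mask(S,(385,290,450,376),lambda h,s,v:~((abs(h-108)<14)&(s>120))); print("stack sil",m.sum(),silfit(S,m,540,315,32,4,86))
p=pts(S,mask(S,(385,290,450,360),ORANGE),85); print("orange",circ(p))
E
python3 to.py 0 0 0
```

```text
time: 50.1
eef_pos: [423.7, -323.3, 86.8]
orientation: [-1.568, -0.067, 0.069]
wrist_force: [-0.2, -0.6, -0.3]
width: 34.1
time: 50.9
eef_pos: [438.4, -520.6, 206.0]
orientation: [-1.574, -0.061, 0.061]
wrist_force: [-0.2, -0.3, -0.5]
width: 34.3
time: 51.7
eef_pos: [451.6, -630.6, 206.6]
orientation: [-1.569, -0.07, 0.07]
wrist_force: [-0.7, 1.1, -0.8]
width: 34.3
pestle T 611 (array([ 421.6425301 , -295.93342502]), np.float64(87.7042963736259), array([192.7168783 , 257.71376858]))
pestle S 231 (array([ 424.56508738, -324.0342894 ]), np.float64(93.51928478772084), array([ 23.33062814, 171.81136251]))
pestle [([427.0, -324.0], 0.86)]
tin [([543.0, 330.0], 0.68)]
scoop [([425.0, 302.0], 0.74)]
steel_sieve [([440.0, 68.0], 0.83)]
pan [([534.0, 322.0], 0.51)]
fine_sieve [([549.0, 323.0], 0.48)]
coarse_sieve [([542.0, 330.0], 0.59)]
mortar [([605.0, -294.0], 0.66)]
stack sil 2291 (array([538.6, 315.1]), np.float64(147.5))
orange [539.84511508 314.65472125  30.19809219]
t 52.2 pos [ 450.9 -632.6  206.3] yaw 4.94 w 34.3 F [ 0.5 -1.4  0.2] tilt [-0. -1. -0.] j7 0.66
   SHIFT [-1.9739  1.0314  3.3454]
```

View pics/E.png

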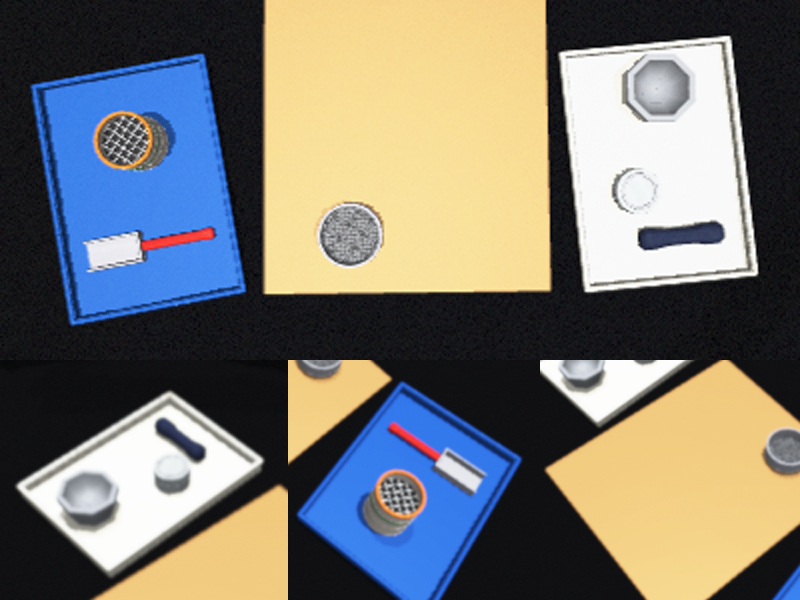

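The final picture shows everything in place. The stack is upright at (125,138). The scoop lies flat in the blue tray at (150,247). The tin stands at (637,190), with the pestle flat at (680,236) and the mortar in place. The steel sieve is untouched at (350,234).

```bash
python3 -c "
from cell import arm
print(arm.finish_job())"
```

```text
the job is handed in; nothing more can be done
None
```

Both kits are made up, and I handed the job in at about 52 s of the 128 s allowed. The job reports no verdict.

- **Blue tray:** the fine sieve is on the pan and the coarse sieve is on top of it. Each one met its support at the expected seated height with 5–7 N of contact. The scoop lies flat in the free half, beside the stack.
- **White tray:** the tin stands upright and the pestle lies flat on the floor, both beside the mortar. The steel sieve was left untouched.

**Last checks:**
- The final pictures from both cameras show the stack upright, everything inside the trays and the arm well clear.
- The orange ring fits a circle at the seated rim height, within about 1 mm of the fine sieve's centre.
- The highest wrist force I read was 12 N.

**Checks that disagreed:**
- In the last top picture the detector placed the tin at the sieve stack (p 0.68). The picture shows it upright in the white tray.
- My colour fit of the pestle was spoiled by other dark pixels. The detector and the picture agree on where it lies.
- The outline fit of the full stack was loose. Its centre still agreed, and the pictures show no tilt.

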